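Close a two-part mould over a wooden pear form

ROBOT

A 7-joint arm with a two-finger parallel gripper is mounted at the origin on the work surface. World frame = base frame: x ahead of the robot, y to its left, z up, the work surface at z = 0. Lengths are in mm, angles in rad, forces in N, time in s.
With the tool pointing down it reaches from about 400 to 875 mm from the base axis. Payload 6.5 kg.
Tool frame: the origin (TCP) lies where the fingers leave the gripper's body, on its centre line; the fingertips stand 64 mm ahead of it and the grasp point (between the pads) lies 45 mm ahead of it; x points along the fingers, y is the direction in which the jaws open and shut, and the axes are right-handed (so a half turn about x gives the same grasp; the last joint's range is limited). The gripper opens to 88 mm and grips with 3 to 60 N. Pads are 18 mm wide; open, the fingers measure 123 mm over their backs; the gripper's body (75 mm by 187 mm) begins 45 mm behind the grasp point.
Start: joints at [1.144, 0.536, -0.004, 1.538, 0.003, 1.067, -0.071], TCP at [229.462, -608.142, 302.716] pointing down, gripper open.
Joint ranges: [-2.7, 2.7], [-0.37, 2.16], [-1.27, 1.26], [0.24, 2.4], [-1.31, 4.45], [0.19, 1.91], [-2.76, 2.76]. Speed limits (rad/s): [2.39, 2.39, 3.14, 3.14, 3.14, 3.14, 3.14].

INTERFACE

Orientations are given as a unit quaternion [w, x, y, z].
In Python, from rig import r gives the robot as it stands.
- The arm moves only by the tool drive_tool, never from a script. Its argument "rows" is text: rows parted by semicolons, each of 4 numbers parted by spaces: the shift along the tool's x, y, z in units of 0.5 m (1.0 is 0.5 m), then the turn about the tool's x in units of pi/2 rad (1.0 is pi/2 rad). A call has 1 to 20 rows; each row is the pose to reach, as a shift and turn from the pose commanded when the call began, along the tool's axes at that moment; what a row does not reach only later rows make up. A row lasts 1/12 s, in which the tool goes at most 41.7 mm and 7.16 degrees, less where a joint would pass 70% of its speed; a pose out of reach is approached as far as the arm can. A call with a number of a shift or a turn outside -1 to 1 is refused whole. A call with a gripper value outside its range is refused whole. "claw" is the closure, from -1 (fully open) to 1 (shut), set as the call begins (left out, the last holds). The fingers move at their own pace and stop on an object; the grip force is fixed at half the most. Time passes only in rows, so rows that repeat a pose let the fingers close. It gives the time, the measured TCP pose, the force and the opening at its end, in the units of the state.
- r.state(): the state, without advancing time (a new reading comes with each control period).
- r.get_image(name): name is "scene" or "top" or "wrist"; returns the picture (384x512x3 uint8, blue, green, red); there is no depth.
- r.get_calibration(name): a dict with "mtx" (3x3 intrinsics, pixels), "R" (3x3) and "t" (3): a world point X has camera coordinates R X + t; the wrist camera has in their place "mount" (4x4, takes a point from camera to tool coordinates, whose origin is the TCP and whose axes are the tool frame's). Camera axes: x right, y down, z forward; pixel columns grow to the right and rows downward; lengths in mm; the calibration is good to about 2 mm. A picture is of the moment at which its call begins: read the wrist's pose just before it. get_calibration takes no time and is no camera call.
- r.finish_job(): hands the job in, once; it reports no verdict.
The state is a dict: "clock": time; "q": joint angles; "qvel": joint speeds; "joint_torque": joint torques, N m; "eef_pos": TCP position; "ee_rot": TCP orientation; "ft_force": force on the tool from outside, world axes, zero at the start; "torque": the same for the moment, N m; "grip_width": finger opening in mm.
Only numpy, scipy, OpenCV 4.12 (cv2) and the standard library are available. Lean on these libraries where they do the work, as an engineer would, in place of code of your own. Each camera call takes 0.05 s, during which the arm holds its last target.

TASK

Stand the turned wooden pear in the round pocket of the mould's bottom half and let go of it, then take the mould's top half by its wooden grip and set it over the pear onto the two dowels, large hole on large dowel. Spring pins push the halves apart, so press the top half fully home, until the faces meet, and finish while still holding it pressed shut; leave the other things on the bench where they are.

Things in the scene. Friction and masses are not known exactly. Their poses are not given: they have to be found in the camera images.
- bottom: Mould bottom half: pale grey plastic block 100 (x) x 150 (y) x 40 mm high, screwed to the bench, immovable, ahead of the robot. Origin: centre of its underside, on the bench; z up. In the middle of its flat top face (40 mm up) is a round pocket; on its y axis stand two steel dowels with tapered tips: large at y = +56 mm, small at y = -56 mm.
- pocket (a point): Centre of the floor of the pocket, 18 mm above the bench; the pocket is 50 mm across, 22 mm deep, and the pear stands upright on its floor.
- big_dowel (a point): Tip of the large dowel (16 mm thick), 30 mm above the block's top face (70 mm above the bench).
- small_dowel (a point): Tip of the small dowel (11 mm thick), 30 mm above the block's top face.
- lifter0 (a joint): How far one of four spring pins is pushed in (m): 0 raised, 0.008 flush. They are 8 mm thick, at x = +-38, y = +-35 mm on the bottom half, and stick up 8 mm. Together they push up 8 N as they begin to sink and 14 N when flush: they carry the resting top half (5 N) with an 8 mm gap, and some 9 N more downward (8 to 11 N) shuts it.
- pear_mid (a point): Turned pale-wood pear form, standing upright: 70 mm high, round, 44 mm wide at the bulb (10 to 26 mm up), narrowing to a straight neck 26 mm wide from 44 mm up to the top; about 50 g. The point is on its axis, half-way up (35 mm above its foot); z is its axis.
- cap_grip (a point): Centre of the grip bar of the mould's top half, 77 mm above that half's underside and over its middle. The bar is wood, 24 mm wide (x), 80 mm long (y), 34 mm high, standing on the pale grey plastic block 100 (x) x 150 (y) x 60 mm high, about 0.5 kg, lying open side down to the robot's right. Axes: the block's; shut, they agree with the bottom half's and this point is 117 mm above the bench.
- big_hole (a point): Mouth, in the top face of the top half, of its large hole (18 mm wide, right through, at y = +56 mm in that half's axes, 60 mm above its underside). The small hole (13 mm, right through) is at y = -56 mm. Underneath, a round hollow 54 mm across and 52 mm deep clears the pear.
- apple_mid (a point): Turned pale-wood apple form, 58 mm wide, about 46 mm high, standing near the pear; not needed. Centre, 22 mm up.
- plum_mid (a point): Turned pale-wood plum form, 34 mm wide, 40 mm high, standing near the pear; not needed. Centre, 20 mm up.
- glue_mid (a point): White dropper bottle, 32 mm wide, 95 mm high, beyond the mould; not needed. Centre, 45 mm up.
- tape_mid (a point): Roll of blue tape lying flat, 80 mm wide, 24 mm high, beyond the mould; not needed. Centre, 12 mm up.
- tub_mid (a point): Low clear tub of model berries, 96 mm wide, 35 mm high, beyond the mould; not needed. Centre, 18 mm up.
- driver: Screwdriver lying on the bench between robot and mould; not needed. Origin at its underside.
- brush: Paint brush lying on the bench between robot and mould; not needed. Origin at its underside.
Mind the look-alikes: they are no part of the job. What is shaped like the bottom but yellow is not meant. What is shaped like the part that bears pear_mid but green is not meant.

How it is judged:
By the outcome, as a careful person would: the job done as asked, in the order asked, and still so for the second after the job is handed in, while the arm keeps its last pose, push and grip.
It also fails if it takes over 51 s, if anything falls off the work surface, if the arm or the gripper's body presses on something with over 40 N, if the wrist force passes 120 N, or if a joint passes its speed limit or range.

## Working session

There is one attempt and no reset: what is moved stays moved. The work goes in short steps, Python scripts to look and compute and a tool call to move; the robot and the scene stay as the last step left them, time stands still between calls to the robot, and variables do not carry over. Pictures are saved under pics/ and viewed, and the job is handed in when it is done.

Besides the shell and the picture viewer there is one more tool, called after ">>>" as name(argument=value, ...) on one line, values as JSON. drive_tool: Moves the arm, as the interface text tells. Its arguments: {"type":"object","properties":{"rows":{"type":"string"},"claw":{"type":"number"}},"required":["rows"]}

```bash
ls; mkdir -p pics; python3 - <<'E'
from rig import r
import cv2
s=r.state();print(s)
for n in ("scene","top","wrist"):
    cv2.imwrite(f"pics/{n}0.png",r.get_image(n)); c=r.get_calibration(n); print(n,c)
E
```

```text
pics
{'clock': 0.0, 'q': array([ 1.14383173,  0.53717906, -0.00445996,  1.53885712,  0.00263293,
        1.06729666, -0.07120035]), 'qvel': array([ 3.73337269e-05,  9.43526495e-04,  1.02595266e-03, -5.12919942e-04,
       -2.31568432e-04,  3.68296651e-04,  1.29480397e-03]), 'joint_torque': array([-7.09504911e-05, -5.70987117e+01,  9.90968160e-01, -2.51608801e+01,
       -5.62818814e-02,  1.77303585e-02,  1.42672393e-04]), 'eef_pos': array([ 229.26248688, -607.68994605,  301.83667116]), 'ee_rot': array([-0.12630376, -0.695467  , -0.1274877 ,  0.69578725]), 'ft_force': array([0.3658418 , 0.47025232, 0.04619493]), 'torque': array([0.05348354, 0.0173119 , 0.00551681]), 'grip_width': 88.04330627485562}
scene {'mtx': array([[380.80760007,   0.        , 250.79634985],
       [  0.        , 380.80760007, 191.16990582],
       [  0.        ,   0.        ,   1.        ]]), 'R': array([[-0.27920749,  0.96011363,  0.01499993],
       [ 0.68562257,  0.21027179, -0.69692716],
       [-0.67228333, -0.184303  , -0.71698503]]), 't': array([  97.22252517, -327.2216646 , 1596.50520766])}
top {'mtx': ar
[... 182 characters left out ...]
99981953, -0.01869898],
       [-0.99627211, -0.00173098, -0.08624893],
       [ 0.08620099,  0.01891872, -0.99609812]]), 't': array([  67.18728118,  537.19449259, 1318.38628467])}
wrist {'mtx': array([[306.27500933,   0.        , 256.93092144],
       [  0.        , 306.27500933, 188.73506358],
       [  0.        ,   0.        ,   1.        ]]), 'mount': array([[ 4.90867265e-04, -3.09646576e-01,  9.50851596e-01,
        -8.27127143e+01],
       [ 9.99999750e-01, -3.32785365e-04, -6.24611657e-04,
         7.16731345e-01],
       [ 5.09838357e-04,  9.50851664e-01,  3.09646336e-01,
        -8.11131444e+01],
       [ 0.00000000e+00,  0.00000000e+00,  0.00000000e+00,
         1.00000000e+00]])}
```

View pics/scene0.png

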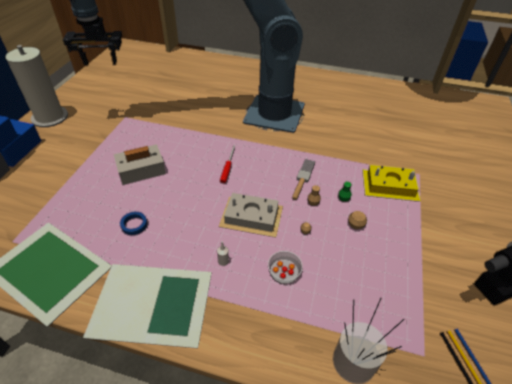

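View pics/top0.png

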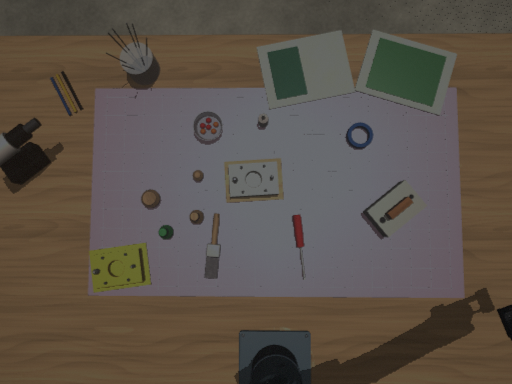

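View pics/wrist0.png

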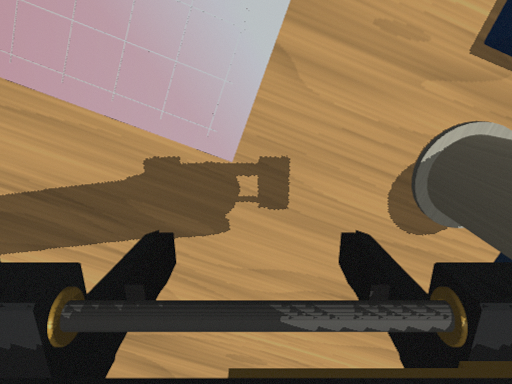

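The scene view shows the mould bottom at (251,213), the pear near (314,196), and the green decoy at (345,190). In the top view the bottom is at (254,181), the pear at (196,216) and the top half at (395,208). I'll enlarge these areas.

```bash
python3 - <<'E'
import cv2,numpy as np
t=cv2.imread("pics/top0.png");s=cv2.imread("pics/scene0.png")
def crop(im,x,y,w,h,k): return cv2.resize(im[y:y+h,x:x+w],None,fx=k,fy=k,interpolation=cv2.INTER_CUBIC)
def grid(c,x,y,k,st=10):
    h,w=c.shape[:2]
    for i in range(0,w,st*k): cv2.putText(c,str(x+i//k),(i,9),0,.32,(0,0,0),1); cv2.line(c,(i,10),(i,14),(0,0,0),1)
    for i in range(0,h,st*k): cv2.putText(c,str(y+i//k),(0,i+4),0,.32,(0,0,0),1)
    return c
cv2.imwrite("pics/t1.png",grid(crop(t,180,150,110,85,7),180,150,7))
cv2.imwrite("pics/t2.png",grid(crop(t,350,165,80,80,7),350,165,7))
cv2.imwrite("pics/s1.png",grid(crop(s,210,170,115,80,6),210,170,6))
E
```

```text
(no output)
```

View pics/t1.png

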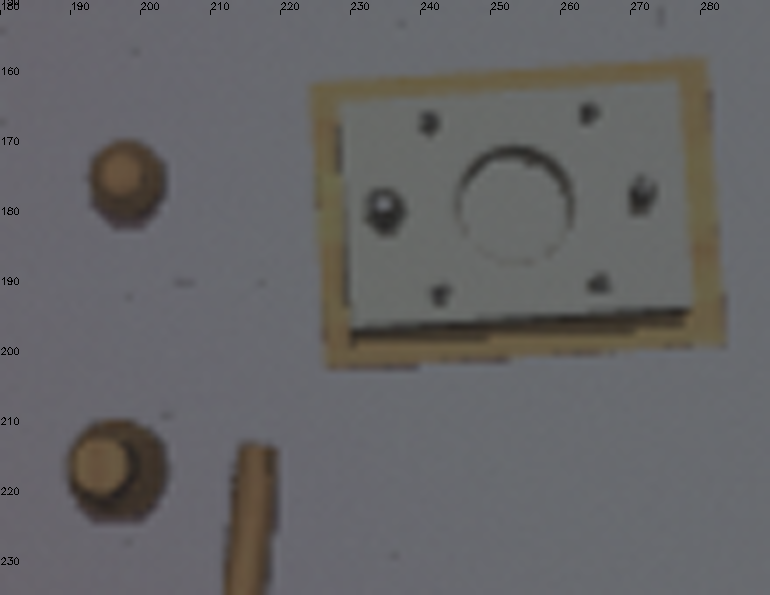

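View pics/t2.png

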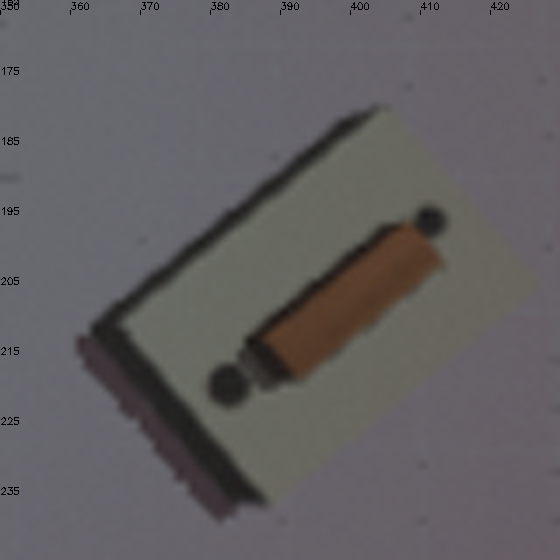

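View pics/s1.png

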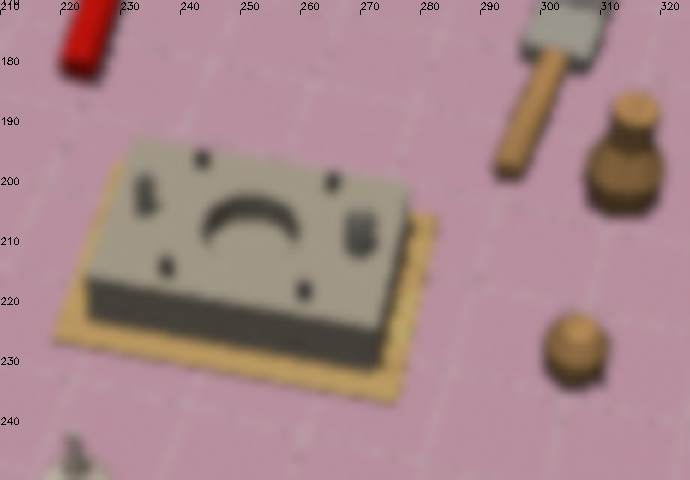

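The crops show these pixels:
- **Top view, bottom half:** block-top corners at about (228,164), (277,161), (279,194) and (230,197), pocket rim centre at about (253,179), big dowel at left (235,179) and small dowel at right (271,177).
- **Top view, pear:** neck top at about (194,216).
- **Top view, top half:** big hole at (382,220), small hole at (411,196).

Next I'll convert these to world positions.

```bash
cat > h.py <<'E'
import numpy as np, cv2
from scipy.spatial.transform import Rotation as Ro
from rig import r
def Rq(q): return Ro.from_quat([q[1],q[2],q[3],q[0]]).as_matrix()
def cam(n,s=None):
    c=r.get_calibration(n)
    if n=="wrist":
        T=np.eye(4);T[:3,:3]=Rq(s["ee_rot"]);T[:3,3]=s["eef_pos"];M=T@np.array(c["mount"])
        return c["mtx"],M[:3,:3],M[:3,3]
    return c["mtx"],c["R"].T,-c["R"].T@c["t"]
def ray(C,uv,z):
    K,R,o=C; d=R@np.linalg.inv(K)@np.array([uv[0],uv[1],1.]); return o+d*(z-o[2])/d[2]
def proj(C,X):
    K,R,o=C; p=K@(R.T@(np.array(X,float)-o)); return p[:2]/p[2]
def crop(im,x,y,w,h,k,fn,st=10):
    c=cv2.resize(im[y:y+h,x:x+w],None,fx=k,fy=k,interpolation=cv2.INTER_CUBIC)
    for i in range(0,w,st): cv2.putText(c,str(x+i),(i*k,9),0,.32,(255,255,255),1); cv2.line(c,(i*k,10),(i*k,14),(255,255,255),1)
    for i in range(0,h,st): cv2.putText(c,str(y+i),(0,i*k+4),0,.32,(255,255,255),1)
    cv2.imwrite(fn,c)
def info(s=None):
    s=s or r.state(); R=Rq(s["ee_rot"]); print("t",round(s["clock"],2),"pos",s["eef_pos"].round(1),"F",s["ft_force"].round(1),"w",round(s["grip_width"],1)); print(R.round(4).tolist()); return s,R
E
python3 - <<'E'
from h import *
C=cam("top"); f=lambda x,y,x0,y0:((x+.5)/7-.5+x0,(y+.5)/7-.5+y0)
a=lambda x,y,z:ray(C,f(x,y,180,150),z); b=lambda x,y,z:ray(C,f(x,y,350,165),z)
cs=[a(*p,40) for p in((340,103),(682,80),(692,308),(350,328))]; print("bottom corners",np.round(cs,1),"mean",np.mean(cs,0).round(1))
print("pocket rim",a(515,205,40).round(1)," pear neck",a(100,467,70).round(1),"bulb",a(120,470,18).round(1),"plum",a(127,185,15).round(1))
d=a(384,200,70),a(645,187,70);print("dowels",np.round(d,1))
cs=[b(*p,60) for p in((385,105),(540,285),(270,507),(115,318))]; print("cap",np.round(cs,1),np.mean(cs,0).round(1))
B,S=b(229,385,60),b(431,221,60);print("holes",B.round(1),S.round(1),((B+S)/2).round(1),np.linalg.norm(B-S),np.degrees(np.arctan2(-(B-S)[0],(B-S)[1])))
info()
print(r.get_calibration("wrist")["mount"])
E
```

```text
bottom corners [[615.8 142.7  40. ]
 [626.1  -7.5  40. ]
 [525.7 -11.7  40. ]
 [516.7 137.5  40. ]] mean [571.1  65.2  40. ]
pocket rim [570.8  65.6  40. ]  pear neck [455.  241.4  70. ] bulb [455.1 240.5  18. ] plum [582.4 239.7  15. ]
dowels [[569.5 121.2  70. ]
 [575.2   9.5  70. ]]
cap [[ 567.  -388.8   60. ]
 [ 490.  -452.3   60. ]
 [ 395.6 -335.8   60. ]
 [ 475.5 -271.9   60. ]] [ 482.  -362.2   60. ]
holes [ 447.1 -319.6   60. ] [ 517.2 -406.9   60. ] [ 482.1 -363.3   60. ] 111.96032927651075 38.7646816261352
t 0.15 pos [ 229.3 -607.8  302.1] F [-0.4 -0.  -0.1] w 88.1
[[-0.0006, 0.3531, -0.9356], [0.0011, -0.9356, -0.3531], [-1.0, -0.0013, 0.0001]]
[[ 4.90867265e-04 -3.09646576e-01  9.50851596e-01 -8.27127143e+01]
 [ 9.99999750e-01 -3.32785365e-04 -6.24611657e-04  7.16731345e-01]
 [ 5.09838357e-04  9.50851664e-01  3.09646336e-01 -8.11131444e+01]
 [ 0.00000000e+00  0.00000000e+00  0.00000000e+00  1.00000000e+00]]
```

```bash
cat >> h.py <<'E'
def plan(target, yaw_deg=None, s=None):
    """units row from the present pose to world target (TCP); yaw of tool y axis"""
    s=s or r.state(); R=Rq(s["ee_rot"]); d=R.T@(np.array(target,float)-s["eef_pos"])/500
    y=np.degrees(np.arctan2(R[1,1],R[0,1])); t=0
    if yaw_deg is not None: t=-((yaw_deg-y+180)%360-180)/90
    print("row",d.round(4),round(t,4),"yaw now",round(y,2),"tilt",R[:,0].round(4)); return d
E
python3 -c "
from h import *
plan((500,-150,300),3.2)"
```

```text
row [ 0.0049 -0.6655 -0.8298] -0.8058 yaw now -69.32 tilt [-6.0e-04  1.1e-03 -1.0e+00]
```

>>> drive_tool(rows="0.003 -0.666 -0.83 -0.806;0.003 -0.666 -0.83 -0.806;0.003 -0.666 -0.83 -0.806;0.003 -0.666 -0.83 -0.806;0.003 -0.666 -0.83 -0.806;0.003 -0.666 -0.83 -0.806;0.003 -0.666 -0.83 -0.806;0.003 -0.666 -0.83 -0.806;0.003 -0.666 -0.83 -0.806;0.003 -0.666 -0.83 -0.806;0.003 -0.666 -0.83 -0.806;0.003 -0.666 -0.83 -0.806;0.003 -0.666 -0.83 -0.806;0.003 -0.666 -0.83 -0.806;0.003 -0.666 -0.83 -0.806", claw=-1)

```text
clock: 1.4
eef_pos: [500.8, -148.2, 301.1]
ee_rot: [0.515, 0.485, 0.515, -0.485]
ft_force: [-0.7, -0.3, 0.4]
grip_width: 88.1
```

```bash
python3 -c "
from h import *
info()
plan((455,241,200),3.2)"
```

```text
t 1.4 pos [ 500.8 -148.2  301.1] F [-0.7 -0.3  0.4] w 88.1
[[-0.0002, 0.9982, 0.0603], [0.0006, 0.0603, -0.9982], [-1.0, -0.0001, -0.0006]]
row [ 0.2026 -0.0444 -0.7824] 0.0029 yaw now 3.46 tilt [-2.e-04  6.e-04 -1.e+00]
```

>>> drive_tool(rows="0.2 -0.044 -0.782 0.003;0.2 -0.044 -0.782 0.003;0.2 -0.044 -0.782 0.003;0.2 -0.044 -0.782 0.003;0.2 -0.044 -0.782 0.003;0.2 -0.044 -0.782 0.003;0.2 -0.044 -0.782 0.003;0.2 -0.044 -0.782 0.003;0.2 -0.044 -0.782 0.003;0.2 -0.044 -0.782 0.003;0.2 -0.044 -0.782 0.003;0.2 -0.044 -0.782 0.003;0.2 -0.044 -0.782 0.003")

```text
clock: 2.48
eef_pos: [457.0, 236.8, 200.9]
ee_rot: [0.512, 0.487, 0.512, -0.488]
ft_force: [-0.1, -1.3, 0.3]
grip_width: 88.2
```

```bash
python3 -c "
from h import *
s,R=info()
im=r.get_image('wrist');cv2.imwrite('pics/w1.png',im)
C=cam('wrist',s);print(proj(C,(455,241,70)),proj(C,(455,241,18)))"
```

```text
t 2.48 pos [457.  236.8 200.9] F [-0.1 -1.3  0.3] w 88.2
[[-0.0002, 0.9988, 0.0489], [-0.0019, 0.0489, -0.9988], [-1.0, -0.0003, 0.0019]]
[253.77349149 196.50316935] [254.26919777 177.10172868]
```

View pics/w1.png

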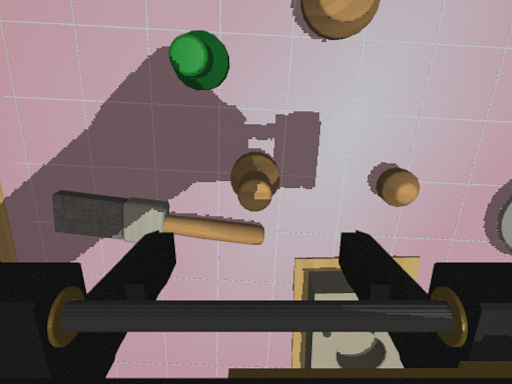

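```bash
python3 -c "
from h import *
im=cv2.imread('pics/w1.png');crop(im,215,140,80,75,9,'pics/w1c.png')
info()"
```

```text
t 2.53 pos [457.2 236.5 201.1] F [-0.4 -0.1  1.1] w 87.8
[[0.0001, 0.9989, 0.0479], [-0.0018, 0.0479, -0.9988], [-1.0, 0.0, 0.0018]]
```

View pics/w1c.png

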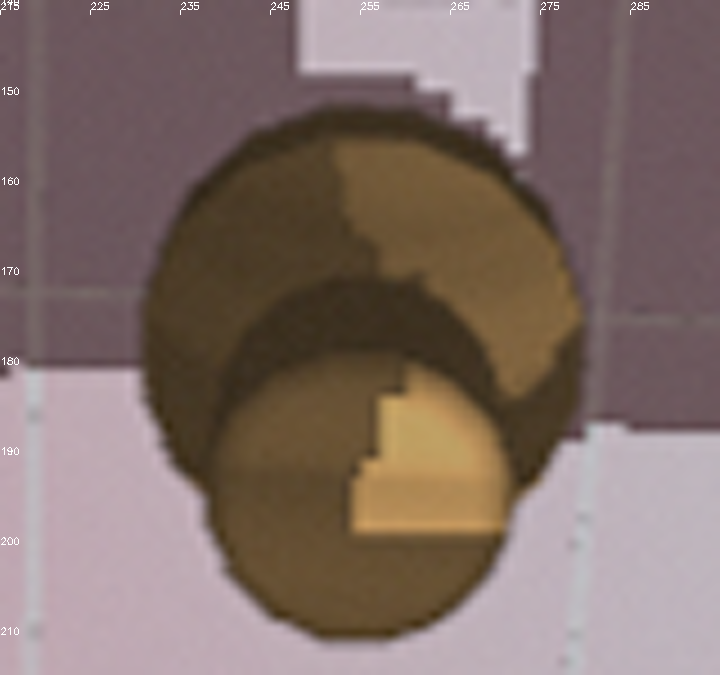

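```bash
python3 -c "
from h import *
s,R=info()
s['eef_pos']=np.array([457,236.7,201.])
C=cam('wrist',s);p=ray(C,(255-.4,194.9-.4),70);print(p)
plan((p[0],p[1],65+45.),3.2,s)"
```

```text
t 2.53 pos [457.2 236.5 201.1] F [-0.4 -0.1  1.1] w 87.8
[[0.0001, 0.9989, 0.0479], [-0.0018, 0.0479, -0.9988], [-1.0, 0.0, 0.0018]]
[455.60793901 242.51266766  70.        ]
row [ 0.182  -0.0022 -0.0121] -0.005 yaw now 2.75 tilt [ 1.0e-04 -1.8e-03 -1.0e+00]
```

>>> drive_tool(rows="0.05 -0.002 -0.012 -0.005;0.1 -0.002 -0.012 -0.005;0.14 -0.002 -0.012 -0.005;0.17 -0.002 -0.012 -0.005;0.182 -0.002 -0.012 -0.005;0.182 -0.002 -0.012 -0.005;0.182 -0.002 -0.012 -0.005")

```text
clock: 3.12
eef_pos: [455.7, 244.1, 110.7]
ee_rot: [0.514, 0.485, 0.514, -0.485]
ft_force: [-0.5, 0.3, 1.2]
grip_width: 88.2
```

```bash
python3 -c "
from h import *
info(); s=r.state()
plan((455.6,242.5,110.),3.2,s)"
```

```text
t 3.12 pos [455.7 244.1 110.7] F [-0.5  0.3  1.2] w 88.2
[[0.0006, 0.9983, 0.0574], [-0.0003, 0.0574, -0.9983], [-1.0, 0.0005, 0.0003]]
row [ 0.0015 -0.0004  0.0031] 0.001 yaw now 3.29 tilt [ 6.e-04 -3.e-04 -1.e+00]
```

>>> drive_tool(rows="0 0 0.003 0;0 0 0.003 0;0 0 0.003 0;0 0 0.003 0;0 0 0.003 0;0 0 0.003 0;0 0 0.003 0;0 0 0.003 0", claw=1)

```text
clock: 3.78
eef_pos: [455.0, 243.6, 110.2]
ee_rot: [0.515, 0.485, 0.515, -0.485]
ft_force: [-0.6, -0.7, 0.3]
grip_width: 36.8
```

>>> drive_tool(rows="0 0 0 0;0 0 0 0;0 0 0 0;0 0 0 0;-0.06 0 0 0;-0.13 0 0 0;-0.2 0 0 0;-0.2 0 0 0;-0.2 0 0 0")

```text
clock: 4.53
eef_pos: [456.1, 243.9, 211.8]
ee_rot: [0.515, 0.486, 0.514, -0.484]
ft_force: [0.4, -0.3, -1.5]
grip_width: 24.9
```

```bash
python3 -c "
from h import *
s,R=info()
im=r.get_image('wrist');cv2.imwrite('pics/w2.png',im)
plan((571,69,205),3.2,s)"
```

```text
t 4.53 pos [456.1 243.9 211.8] F [ 0.4 -0.3 -1.5] w 24.9
[[0.0036, 0.9983, 0.0587], [0.0016, 0.0587, -0.9983], [-1.0, 0.0037, -0.0014]]
row [0.014  0.2089 0.3628] 0.0018 yaw now 3.36 tilt [ 0.0036  0.0016 -1.    ]
```

View pics/w2.png

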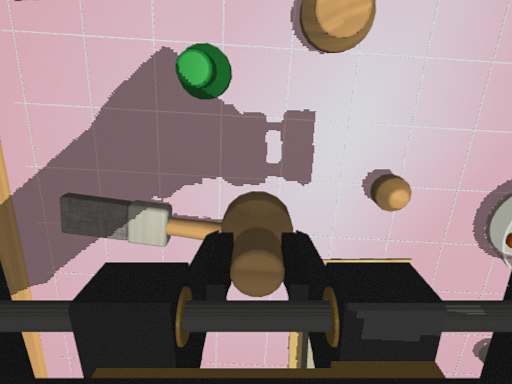

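```bash
python3 -c "
from h import *
im=cv2.imread('pics/w2.png');crop(im,210,180,95,125,6,'pics/w2c.png')
M=np.array(r.get_calibration('wrist')['mount']);K=r.get_calibration('wrist')['mtx']
def tp(X):
    p=K@(M[:3,:3].T@(np.array(X,float)-M[:3,3]));return (p[:2]/p[2]).round(1)
for z in(-3,0,3): print(z,tp((40,0,z)),tp((40,0,z-13)),tp((40,0,z+13)),'bulb',tp((92,0,z)),tp((92,-22,z)),tp((92,22,z)))"
```

```text
-3 [255.9 265.9] [255.9 240.5] [256.  289.9] bulb [256.1 219.8] [220.6 219.9] [291.5 219.8]
0 [255.9 271.6] [255.9 246.5] [256.  295.3] bulb [256.1 224.3] [220.8 224.3] [291.3 224.2]
3 [255.9 277.2] [255.9 252.4] [256.  300.6] bulb [256.1 228.6] [221.  228.7] [291.2 228.6]
```

View pics/w2c.png

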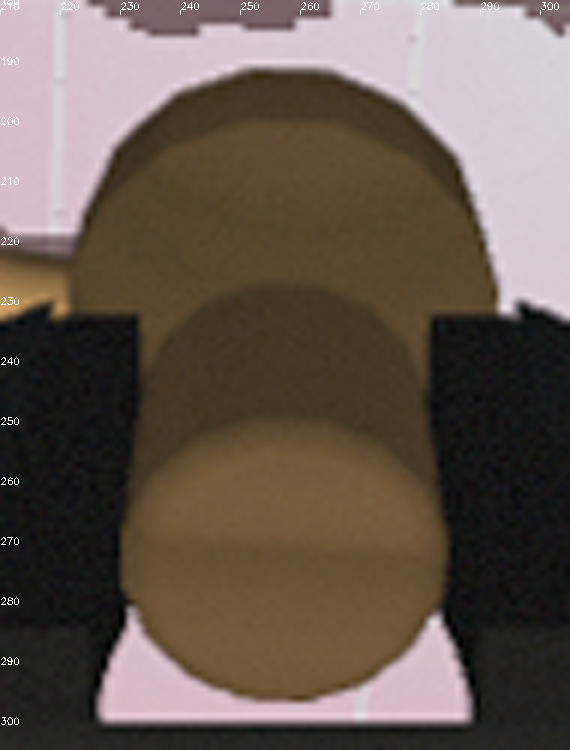

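The pear is held centred, with its neck top at about (257,273). Next I'll look at the bottom half from a spot where the wrist camera can see all of it.

```bash
python3 -c "
from h import *
plan((571,5,230),3.2)"
```

```text
row [-0.0391  0.2032  0.4894] 0.002 yaw now 3.38 tilt [ 8.e-04 -0.e+00 -1.e+00]
```

>>> drive_tool(rows="-0.039 0.203 0.489 0.002;-0.039 0.203 0.489 0.002;-0.039 0.203 0.489 0.002;-0.039 0.203 0.489 0.002;-0.039 0.203 0.489 0.002;-0.039 0.203 0.489 0.002;-0.039 0.203 0.489 0.002;-0.039 0.203 0.489 0.002;-0.039 0.203 0.489 0.002;-0.039 0.203 0.489 0.002;-0.039 0.203 0.489 0.002")

```text
clock: 5.5
eef_pos: [569.9, 7.5, 228.9]
ee_rot: [0.514, 0.485, 0.515, -0.485]
ft_force: [0.3, 0.7, -0.6]
grip_width: 24.9
```

```bash
python3 -c "
from h import *
s,R=info()
im=r.get_image('wrist');cv2.imwrite('pics/w3.png',im)
np.save('w3.npy',np.r_[s['eef_pos'],s['ee_rot']])
crop(im,140,0,240,200,3,'pics/w3c.png')
info()"
```

```text
t 5.5 pos [569.9   7.5 228.9] F [ 0.3  0.7 -0.6] w 24.9
[[-0.0018, 0.9982, 0.0592], [0.0008, 0.0592, -0.9982], [-1.0, -0.0017, -0.0009]]
t 5.55 pos [570.    7.4 229.2] F [ 0.2  0.4 -1.6] w 24.7
[[-0.0013, 0.9982, 0.0591], [0.0006, 0.0591, -0.9983], [-1.0, -0.0013, -0.0007]]
```

View pics/w3c.png

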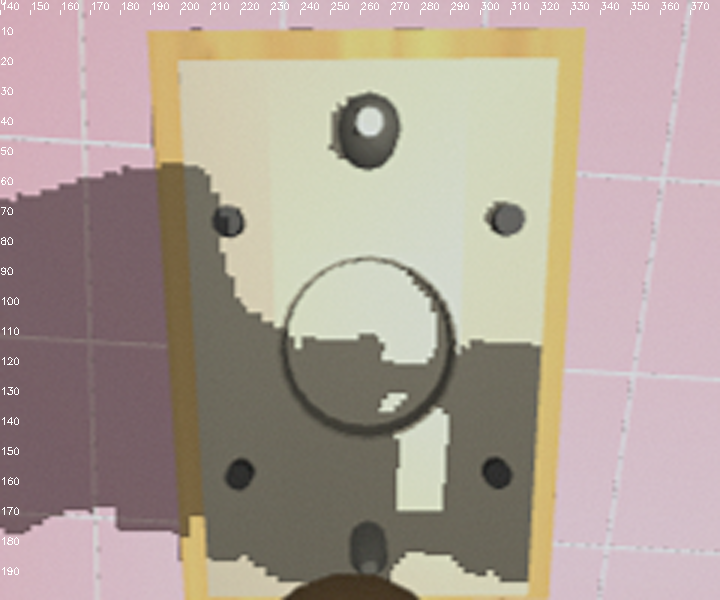

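```bash
cat > fitb.py <<'E'
from h import *
from scipy.optimize import least_squares
def fit(C,obs,x0,off=(0,0)):
    def f(p,full=False):
        c,s_=np.cos(p[2]),np.sin(p[2]); out=[]
        for X,uv in obs:
            W=(p[0]+c*X[0]-s_*X[1],p[1]+s_*X[0]+c*X[1],X[2]); out+=list(proj(C,W)-np.array(uv))
        return np.array(out)
    q=least_squares(f,x0,loss='soft_l1'); return q.x,f(q.x).reshape(-1,2)
E
python3 - <<'E'
from fitb import *
d=np.load('w3.npy');s=dict(eef_pos=d[:3],ee_rot=d[3:]);C=cam('wrist',s)
g=lambda x,y:((x+.5)/3-.5+140,(y+.5)/3-.5)
obs=[((0,0,40),g(368.5,347)),((-38,35,48),g(230,221)),((38,35,48),g(508,218)),((-38,-35,48),g(240,474)),((38,-35,48),g(497,472)),((0,56,70),g(369,121)),((0,-56,70),g(368,566)),((-50,75,40),g(180,58)),((50,75,40),g(558,58))]
x,res=fit(C,obs,[571,65,.05]);print(x[:2].round(2),np.degrees(x[2]).round(2));print(res.round(1))
plan((x[0],x[1],200),np.degrees(x[2]))
E
```

```text
[571.44  65.68] 3.54
[[-0.2  0.8]
 [-0.9 -0.7]
 [ 0.7  0. ]
 [-0.7  0.3]
 [ 0.3  0.7]
 [ 0.5 -0.4]
 [ 0.4 -0. ]
 [-0.4  0.2]
 [ 0.1 -0.3]]
row [ 0.0584  0.0098 -0.1162] -0.0017 yaw now 3.39 tilt [-1.3e-03  6.0e-04 -1.0e+00]
```

>>> drive_tool(rows="0.05 0.01 -0.118 0;0.05 0.01 -0.118 0;0.05 0.01 -0.118 0;0.05 0.01 -0.118 0;0.05 0.01 -0.118 0")

```text
clock: 5.97
eef_pos: [572.4, 64.6, 204.7]
ee_rot: [0.514, 0.485, 0.514, -0.486]
ft_force: [0.2, -0.7, 1.0]
grip_width: 25.3
```

```bash
python3 -c "
from h import *
info();plan((571.4,66.7,128.5),3.5)"
```

```text
t 5.97 pos [572.4  64.6 204.7] F [ 0.2 -0.7  1. ] w 25.3
[[-0.0002, 0.9984, 0.057], [-0.0007, 0.057, -0.9984], [-1.0, -0.0002, 0.0007]]
row [ 0.1525 -0.0017 -0.0043] -0.0026 yaw now 3.27 tilt [-2.e-04 -7.e-04 -1.e+00]
```

>>> drive_tool(rows="0.04 -0.002 -0.004 -0.003;0.08 -0.002 -0.004 -0.003;0.1 -0.002 -0.004 -0.003;0.1 -0.002 -0.004 -0.003;0.1 -0.002 -0.004 -0.003")

```text
clock: 6.38
eef_pos: [571.5, 65.9, 154.8]
ee_rot: [0.515, 0.485, 0.515, -0.485]
ft_force: [0.6, -0.4, -0.4]
grip_width: 25.2
```

```bash
python3 -c "
from h import *
info();plan((571.4,66.7,128.5),3.5)"
```

```text
t 6.38 pos [571.5  65.9 154.8] F [ 0.6 -0.4 -0.4] w 25.2
[[-0.0005, 0.9982, 0.0598], [-0.0004, 0.0598, -0.9982], [-1.0, -0.0005, 0.0004]]
row [ 0.0527 -0.     -0.0017] -0.0008 yaw now 3.43 tilt [-5.e-04 -4.e-04 -1.e+00]
```

>>> drive_tool(rows="0.015 0 -0.002 0;0.03 0 -0.002 0;0.04 0 -0.002 0;0.048 0 -0.002 0;0.052 0 -0.002 0;0.052 0 -0.002 0;0.052 0 -0.002 0")

```text
clock: 6.97
eef_pos: [571.5, 67.7, 128.7]
ee_rot: [0.515, 0.485, 0.515, -0.485]
ft_force: [0.3, 0.0, -0.7]
grip_width: 24.9
```

>>> drive_tool(rows="0.001 0 0 0;0.002 0 0 0;0.003 0 0 0;0.003 0 0 0")

```text
clock: 7.3
eef_pos: [571.6, 67.7, 128.1]
ee_rot: [0.515, 0.485, 0.515, -0.485]
ft_force: [-2.5, -0.2, 7.3]
grip_width: 25.2
```

Contact with 7 N up, so the pear is on the pocket floor. Opening.

>>> drive_tool(rows="0 0 0 0;0 0 0 0;0 0 0 0;0 0 0 0;0 0 0 0;0 0 0 0;-0.04 0 0 0;-0.1 0 0 0;-0.17 0 0 0;-0.2 0 0 0;-0.2 0 0 0", claw=-0.6)

```text
clock: 8.22
eef_pos: [573.4, 68.2, 231.1]
ee_rot: [0.516, 0.486, 0.513, -0.483]
ft_force: [0.1, -0.1, -0.2]
grip_width: 70.5
```

```bash
python3 -c "
from h import *
s,R=info()
im=r.get_image('wrist');cv2.imwrite('pics/w4.png',im)
s=r.state();plan((571.4,-20,235),3.5,s)"
```

```text
t 8.22 pos [573.4  68.2 231.1] F [ 0.1 -0.1 -0.2] w 70.5
[[0.0067, 0.9981, 0.0606], [0.001, 0.0606, -0.9982], [-1.0, 0.0068, -0.0006]]
row [-0.0122 -0.0126  0.175 ] -0.0003 yaw now 3.47 tilt [ 3.7e-03  3.0e-04 -1.0e+00]
```

View pics/w4.png

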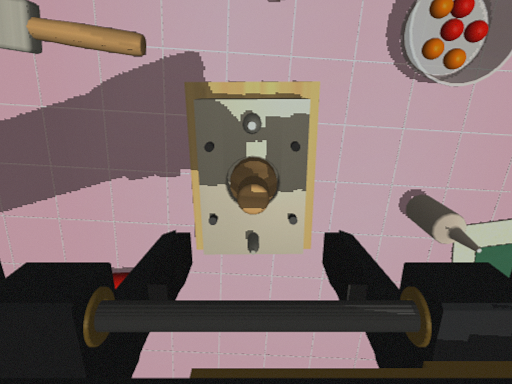

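Pear stands in the pocket, upright (neck top at (253,197), rim around (253,182)). Next is the cap.

```bash
python3 -c "
from h import *
plan((482,-363,235),38.8)"
```

```text
row [-0.0131 -0.2326  0.849 ] -0.3926 yaw now 3.47 tilt [ 3.7e-03  3.0e-04 -1.0e+00]
```

>>> drive_tool(rows="-0.01 -0.233 0.849 -0.393;-0.01 -0.233 0.849 -0.393;-0.01 -0.233 0.849 -0.393;-0.01 -0.233 0.849 -0.393;-0.01 -0.233 0.849 -0.393;-0.01 -0.233 0.849 -0.393;-0.01 -0.233 0.849 -0.393;-0.01 -0.233 0.849 -0.393;-0.01 -0.233 0.849 -0.393;-0.01 -0.233 0.849 -0.393;-0.01 -0.233 0.849 -0.393;-0.01 -0.233 0.849 -0.393;-0.01 -0.233 0.849 -0.393;-0.01 -0.233 0.849 -0.393")

```text
clock: 9.43
eef_pos: [480.8, -361.7, 231.0]
ee_rot: [0.637, 0.305, 0.639, -0.304]
ft_force: [0.2, 0.1, 1.0]
grip_width: 70.5
```

```bash
python3 -c "
from h import *
s,R=info()
im=r.get_image('wrist');cv2.imwrite('pics/w5.png',im)
np.save('w5.npy',np.r_[s['eef_pos'],s['ee_rot']])
crop(im,140,70,240,200,3,'pics/w5c.png')
info()"
```

```text
t 9.43 pos [ 480.8 -361.7  231. ] F [0.2 0.1 1. ] w 70.5
[[-0.0011, 0.7781, 0.6281], [0.0022, 0.6281, -0.7781], [-1.0, 0.0005, -0.0024]]
t 9.48 pos [ 481.2 -361.2  231.3] F [-0.1 -0.  -0. ] w 70.7
[[-0.0008, 0.7773, 0.6292], [0.0019, 0.6292, -0.7773], [-1.0, 0.0006, -0.002]]
```

View pics/w5c.png

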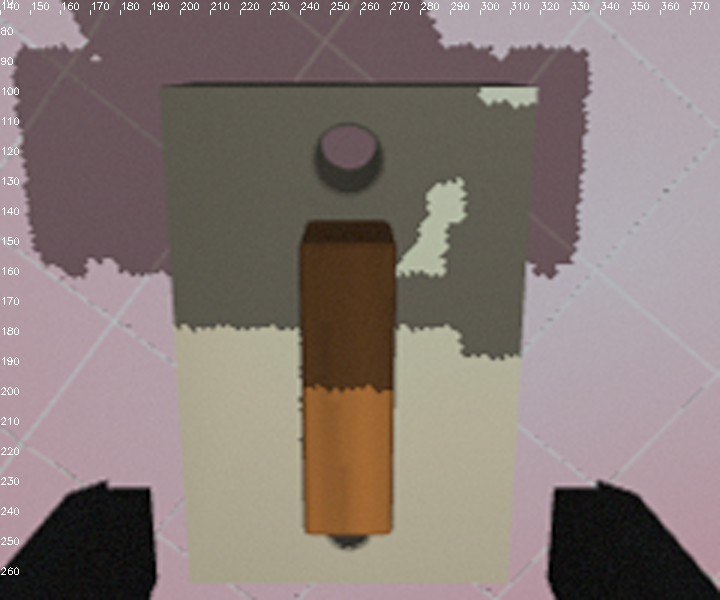

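```bash
python3 - <<'E'
from fitb import *
d=np.load('w5.npy');s=dict(eef_pos=d[:3]+[.2,.2,.1],ee_rot=d[3:]);C=cam('wrist',s)
g=lambda x,y:((x+.5)/3-.5+140,(y+.5)/3-.5+70)
obs=[((0,56,60),g(349,158)),((-50,75,60),g(162,86)),((50,75,60),g(540,87)),((-50,-75,60),g(190,582)),((50,-75,60),g(508,582)),((-12,40,94),g(301,243)),((12,40,94),g(395,243)),((-12,-40,94),g(305,534)),((12,-40,94),g(391,534))]
x,res=fit(C,obs,[482,-363,.68]);print(x[:2].round(2),np.degrees(x[2]).round(2));print(res.round(1))
plan((x[0],x[1],129),np.degrees(x[2]))
E
```

```text
[ 481.92 -363.29] 38.69
[[ 0.2  0.4]
 [-0.3 -0.1]
 [-0.6  0. ]
 [ 0.  -0.2]
 [-0.4 -0.1]
 [-0.4 -0.6]
 [ 1.4 -0.5]
 [-0.3  0.6]
 [ 0.8  0.7]]
row [ 0.2046 -0.0016  0.0046] 0.0033 yaw now 38.99 tilt [-8.0e-04  1.9e-03 -1.0e+00]
```

>>> drive_tool(rows="0.05 -0.002 0.004 0.003;0.1 -0.002 0.004 0.003;0.14 -0.002 0.004 0.003;0.17 -0.002 0.004 0.003;0.185 -0.002 0.004 0.003;0.19 -0.002 0.004 0.003;0.19 -0.002 0.004 0.003;0.19 -0.002 0.004 0.003")

```text
clock: 10.15
eef_pos: [482.1, -365.4, 138.2]
ee_rot: [0.638, 0.307, 0.637, -0.307]
ft_force: [1.0, -0.5, 0.6]
grip_width: 70.8
```

```bash
python3 -c "
from h import *
info();plan((481.9,-363.3,129),38.7)"
```

```text
t 10.15 pos [ 482.1 -365.4  138.2] F [ 1.  -0.5  0.6] w 70.8
[[0.0013, 0.7814, 0.624], [-0.0008, 0.624, -0.7814], [-1.0, 0.0005, 0.0014]]
row [ 0.0183  0.0024 -0.0036] -0.001 yaw now 38.61 tilt [ 1.3e-03 -8.0e-04 -1.0e+00]
```

>>> drive_tool(rows="0.009 0.002 -0.004 0;0.018 0.002 -0.004 0;0.018 0.002 -0.004 0;0.018 0.002 -0.004 0;0.018 0.002 -0.004 0")

```text
clock: 10.57
eef_pos: [480.9, -363.3, 128.4]
ee_rot: [0.637, 0.307, 0.637, -0.307]
ft_force: [-0.1, -0.6, 0.3]
grip_width: 70.4
```

```bash
python3 -c "
from h import *
info();plan((481.9,-363.3,129),38.7)"
```

```text
t 10.57 pos [ 480.9 -363.3  128.4] F [-0.1 -0.6  0.3] w 70.4
[[0.0001, 0.7817, 0.6236], [-0.0002, 0.6236, -0.7817], [-1.0, 0.0, 0.0002]]
row [-0.0013  0.0015  0.0012] -0.0013 yaw now 38.58 tilt [ 1.e-04 -2.e-04 -1.e+00]
```

>>> drive_tool(rows="0 0.0015 0 0;0 0.0015 0 0;0 0.0015 0 0;0 0.0015 0 0;0 0.0015 0 0;0 0.0015 0 0;0 0.0015 0 0;0 0.0015 0 0;0 0.0015 0 0;0 0.0015 0 0;0 0.0015 0 0;0 0.0015 0 0", claw=1)

```text
clock: 11.57
eef_pos: [481.3, -362.9, 128.2]
ee_rot: [0.637, 0.307, 0.637, -0.307]
ft_force: [-1.3, -0.1, 1.1]
grip_width: 23.9
```

Gripped at 23.9 mm. Lifting.

>>> drive_tool(rows="-0.02 0 0 0;-0.05 0 0 0;-0.1 0 0 0;-0.15 0 0 0;-0.2 0 0 0;-0.23 0 0 0;-0.24 0 0 0;-0.24 0 0 0;-0.24 0 0 0")

```text
clock: 12.32
eef_pos: [481.0, -362.5, 247.9]
ee_rot: [0.637, 0.307, 0.637, -0.307]
ft_force: [-1.6, -0.1, -4.9]
grip_width: 24.0
```

```bash
python3 -c "
from h import *
s,R=info()
im=r.get_image('wrist');cv2.imwrite('pics/w6.png',im)
info()"
```

```text
t 12.32 pos [ 481.  -362.5  247.9] F [-1.6 -0.1 -4.9] w 24.0
[[-0.0007, 0.7817, 0.6237], [0.0003, 0.6237, -0.7817], [-1.0, -0.0004, -0.0007]]
t 12.37 pos [ 480.7 -362.4  247.2] F [-0.5 -0.1 -4.8] w 23.7
[[-0.0017, 0.7816, 0.6237], [0.0011, 0.6237, -0.7816], [-1.0, -0.0007, -0.0019]]
```

View pics/w6.png

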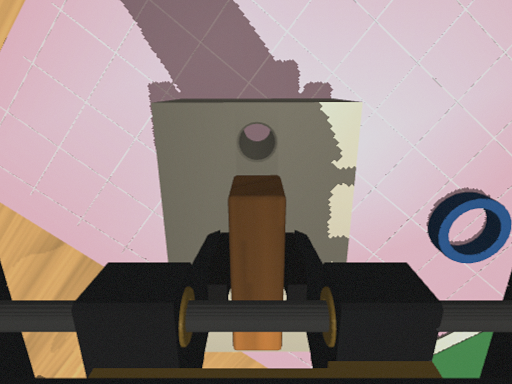

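The cap is held. The big hole is at about (257,141), and the top face's far edge runs from (152,102) to (361,100). I'll measure its pose in the tool frame.

```bash
python3 -c "
from h import *
im=cv2.imread('pics/w6.png')
crop(im,140,85,240,190,3,'pics/w6c.png')"
```

```text
(no output)
```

View pics/w6c.png

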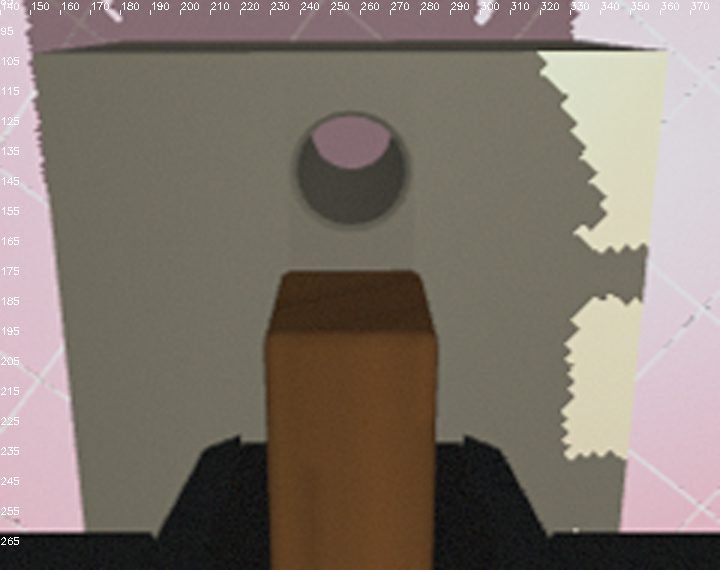

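```bash
cat > fitc.py <<'E'
from h import *
from scipy.optimize import least_squares
c=r.get_calibration('wrist');K=c['mtx'];M=np.array(c['mount'])
def tproj(X):
    p=K@(M[:3,:3].T@(np.array(X,float)-M[:3,3]));return p[:2]/p[2]
def capt(p,X):
    A=Ro.from_euler('xyz',[p[3],p[4],p[5]]).as_matrix()
    g=np.array([77.,0,0]) # rotate about the grip
    v=np.array([-(X[2]-77),X[0],-X[1]])
    return A@v+np.array([p[0]-77,p[1],p[2]])
E
python3 - <<'E'
from fitc import *
g=lambda x,y:((x+.5)/3-.5+140,(y+.5)/3-.5+85)
obs=[((0,56,60),g(351.5,170)),((-50,75,60),g(36,52)),((50,75,60),g(666,51)),((-12,40,94),g(266,334)),((12,40,94),g(437,334))]
le=[((-50,60),g(85,532)),((50,60),g(620,532))]
def f(p,free):
    q=np.array([128.3,0,0,0,0,0.]);q[free]=p;o=[]
    for X,uv in obs:o+=list(tproj(capt(q,X))-uv)
    for (x,z),uv in le:
        a,b=tproj(capt(q,(x,20,z))),tproj(capt(q,(x,-60,z)));t=(uv[1]-a[1])/(b[1]-a[1]);o.append((a+t*(b-a))[0]-uv[0])
    return np.array(o)
for free in([1,2,3],[0,1,2,3],[0,1,2,3,4]):
    q0=np.array([128.3,0,0,0,0,0.])[free]
    q=least_squares(f,q0,args=(free,));print(free,q.x.round(3),f(q.x,free).round(1))
E
```

```text
[1, 2, 3] [ 0.162  0.915 -0.002] [-0.1  0.7 -0.3  0.4  0.3  0.2 -1.  -0.5  1.3 -0.6  0.2 -0.5]
[0, 1, 2, 3] [ 1.28266e+02  1.62000e-01  9.08000e-01 -2.00000e-03] [-0.1  0.7 -0.3  0.4  0.3  0.2 -1.  -0.4  1.3 -0.6  0.2 -0.5]
[0, 1, 2, 3, 4] [ 1.28628e+02  1.62000e-01  9.41000e-01 -2.00000e-03  6.00000e-03] [-0.1  0.6 -0.4  0.3  0.4  0.1 -0.9 -0.3  1.3 -0.4  0.4 -0.7]
```

```bash
python3 -c "
from h import *
plan((571.3,66.6,248),3.5)"
```

```text
row [-0.001   0.6767 -0.5576] 0.3899 yaw now 38.59 tilt [-0.0017  0.0011 -1.    ]
```

>>> drive_tool(rows="-0.002 0.04 -0.033 0.03;-0.002 0.1 -0.082 0.07;-0.002 0.17 -0.14 0.12;-0.002 0.24 -0.2 0.17;-0.002 0.31 -0.255 0.22;-0.002 0.38 -0.313 0.27;-0.002 0.45 -0.371 0.31;-0.002 0.52 -0.428 0.35;-0.002 0.58 -0.478 0.375;-0.002 0.63 -0.519 0.39;-0.002 0.66 -0.544 0.39;-0.002 0.672 -0.554 0.39;-0.002 0.677 -0.558 0.39;-0.002 0.677 -0.558 0.39;-0.002 0.677 -0.558 0.39")

```text
clock: 13.62
eef_pos: [571.6, 64.3, 248.2]
ee_rot: [0.514, 0.484, 0.515, -0.486]
ft_force: [0.6, -0.5, -4.2]
grip_width: 23.6
```

```bash
python3 -c "
from h import *
s,R=info()
im=r.get_image('wrist');cv2.imwrite('pics/w7.png',im)
im=r.get_image('scene');crop(im,190,120,140,110,5,'pics/s7.png')
plan((571.3,66.6,225),3.55)"
```

```text
t 13.62 pos [571.6  64.3 248.2] F [ 0.6 -0.5 -4.2] w 23.6
[[-0.0019, 0.9983, 0.0588], [-0.0016, 0.0588, -0.9983], [-1.0, -0.002, 0.0015]]
row [ 0.0473 -0.0008 -0.0052] -0.0026 yaw now 3.31 tilt [-0.0011 -0.0014 -1.    ]
```

View pics/w7.png

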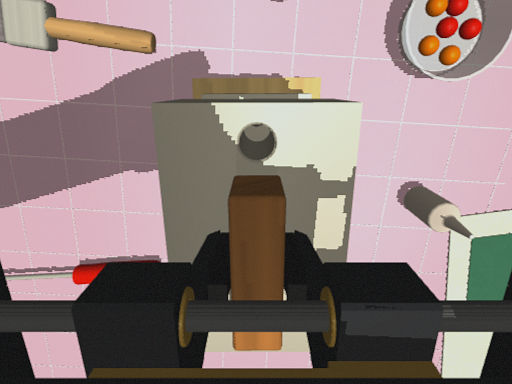

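View pics/s7.png

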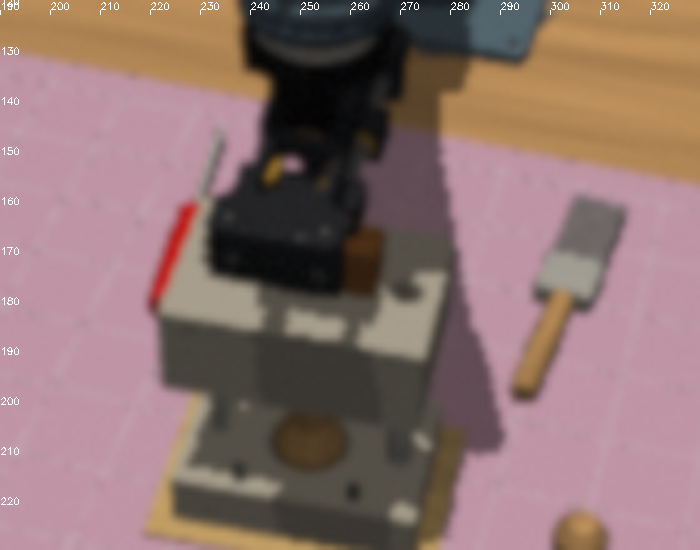

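The big hole is on the big dowel's side, and the pear stands in place. Lowering and aligning in steps.

>>> drive_tool(rows="0.02 -0.001 -0.005 -0.003;0.04 -0.001 -0.005 -0.003;0.06 -0.001 -0.005 -0.003;0.075 -0.001 -0.005 -0.003;0.084 -0.001 -0.005 -0.003;0.084 -0.001 -0.005 -0.003;0.084 -0.001 -0.005 -0.003")

```text
clock: 14.3
eef_pos: [571.4, 69.0, 206.9]
ee_rot: [0.516, 0.483, 0.516, -0.483]
ft_force: [0.9, 0.3, -4.6]
grip_width: 24.0
```

```bash
python3 -c "
from h import *
s,R=info()
im=r.get_image('wrist');crop(im,215,70,90,100,6,'pics/w8.png')
plan((571.3,66.6,195),3.55)"
```

```text
t 14.3 pos [571.4  69.  206.9] F [ 0.9  0.3 -4.6] w 24.0
[[-0.0006, 0.9978, 0.0656], [0.0001, 0.0656, -0.9978], [-1.0, -0.0006, -0.0001]]
row [ 0.0246 -0.001   0.0049] 0.0023 yaw now 3.76 tilt [ 2.e-04  2.e-04 -1.e+00]
```

View pics/w8.png

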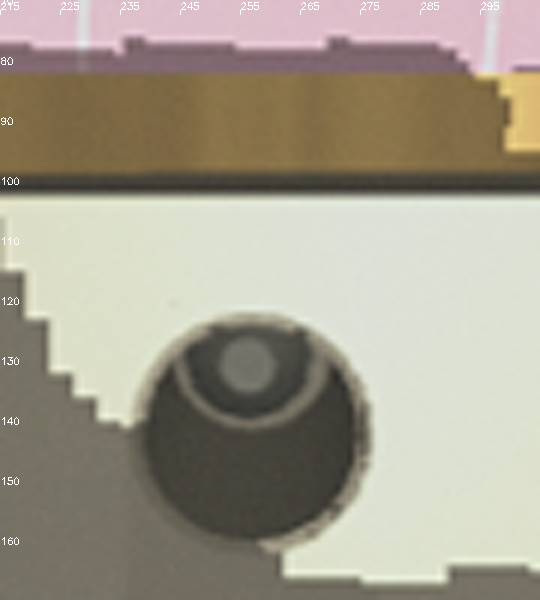

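```bash
python3 - <<'E'
from fitc import *
g=lambda x,y:np.array(((x+.5)/6-.5+215,(y+.5)/6-.5+70))
def back(uv,x):
    d=M[:3,:3]@np.linalg.inv(K)@np.array([*uv,1.]);o=M[:3,3];return o+d*(x-o[0])/d[0]
print("hole mouth now",back(g(253,430),128.3-60).round(2))
print("dowel tip",back(g(248,364),206.9-70).round(2))
p=[128.3,.16,.91,-.002,0,0]
for z in(0,60):
  cpt=tproj(capt(p,(0,56,z)));e=[tproj(capt(p,(dx,56+dy,z))) for dx,dy in((-9,0),(9,0),(0,9),(0,-9))];print(z,cpt.round(1),np.round(e,1).tolist())
E
```

```text
hole mouth now [ 68.3    0.44 -55.71]
dowel tip [ 1.369e+02 -9.000e-02 -5.233e+01]
0 [256.1 127.8] [[242.9, 127.8], [269.3, 127.7], [256.0, 114.2], [256.1, 141.0]]
60 [256.  142.5] [[237.8, 142.5], [274.2, 142.4], [255.9, 124.0], [256.0, 160.3]]
```

The dowel tip is visible through the hole at about (256,130). It asks for a shift of about +2.6 mm in tool z, which agrees with the pose plan. Correcting before entry.

>>> drive_tool(rows="0.002 -0.001 0.005 0.002;0.004 -0.001 0.005 0.002;0.004 -0.001 0.005 0.002;0.004 -0.001 0.005 0.002;0.004 -0.001 0.005 0.002")

```text
clock: 14.77
eef_pos: [571.2, 66.4, 205.3]
ee_rot: [0.515, 0.484, 0.515, -0.484]
ft_force: [0.1, -0.5, -4.2]
grip_width: 23.8
```

```bash
python3 -c "
from h import *
s,R=info()
im=r.get_image('wrist');crop(im,215,70,90,100,6,'pics/w9.png')
plan((571.3,66.4,190),3.55)"
```

```text
t 14.77 pos [571.2  66.4 205.3] F [ 0.1 -0.5 -4.2] w 23.8
[[0.0002, 0.9981, 0.0624], [0.0, 0.0624, -0.9981], [-1.0, 0.0002, -0.0]]
row [0.0307 0.0002 0.0002] 0.0003 yaw now 3.58 tilt [ 3.e-04  1.e-04 -1.e+00]
```

View pics/w9.png

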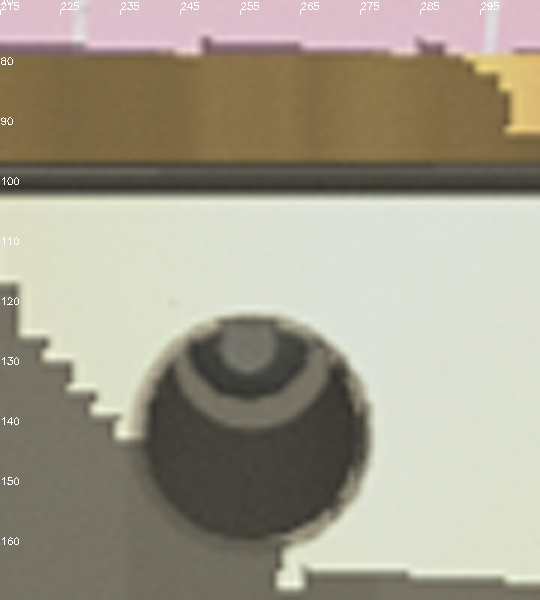

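>>> drive_tool(rows="0.005 -0.0005 0 0;0.01 -0.0005 0 0;0.015 -0.0005 0 0;0.02 -0.0005 0 0;0.025 -0.0005 0 0;0.03 -0.0005 0 0;0.03 -0.0005 0 0;0.03 -0.0005 0 0")

```text
clock: 15.48
eef_pos: [570.8, 66.4, 190.0]
ee_rot: [0.515, 0.484, 0.515, -0.484]
ft_force: [0.2, -0.2, -5.0]
grip_width: 23.9
```

```bash
python3 -c "
from h import *
s,R=info()
im=r.get_image('wrist');crop(im,215,70,90,100,6,'pics/w10.png')
plan((571.3,66.4,176.5),3.55)"
```

```text
t 15.48 pos [570.8  66.4 190. ] F [ 0.2 -0.2 -5. ] w 23.9
[[-0.0004, 0.9981, 0.0623], [-0.0001, 0.0623, -0.9981], [-1.0, -0.0004, 0.0]]
row [0.0273 0.0009 0.0001] 0.0003 yaw now 3.58 tilt [-1.e-04  0.e+00 -1.e+00]
```

View pics/w10.png

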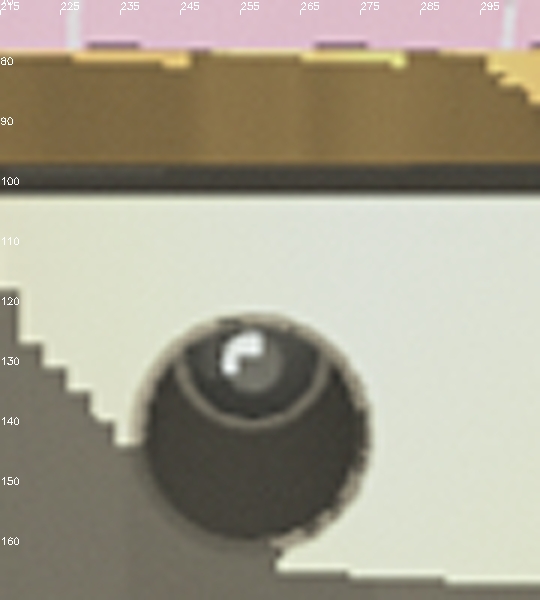

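The gap ring around the dowel is even and there is no contact force. Going on down.

>>> drive_tool(rows="0.004 0 0 0;0.008 0 0 0;0.012 0 0 0;0.016 0 0 0;0.02 0 0 0;0.024 0 0 0;0.024 0 0 0;0.024 0 0 0")

```text
clock: 16.2
eef_pos: [570.8, 66.4, 178.0]
ee_rot: [0.515, 0.484, 0.515, -0.484]
ft_force: [0.5, -0.2, -5.4]
grip_width: 24.0
```

```bash
python3 -c "
from h import *
s,R=info()
plan((571.3,66.4,168.3),3.55)"
```

```text
t 16.2 pos [570.8  66.4 178. ] F [ 0.5 -0.2 -5.4] w 24.0
[[-0.0003, 0.9981, 0.0624], [-0.0, 0.0624, -0.9981], [-1.0, -0.0003, -0.0]]
row [0.0195 0.0011 0.0001] 0.0003 yaw now 3.58 tilt [-3.e-04 -0.e+00 -1.e+00]
```

>>> drive_tool(rows="0.003 0 0 0;0.006 0 0 0;0.009 0 0 0;0.012 0 0 0;0.012 0 0 0;0.012 0 0 0")

```text
clock: 16.7
eef_pos: [571.2, 66.5, 172.7]
ee_rot: [0.516, 0.484, 0.515, -0.484]
ft_force: [-1.8, 0.1, 5.4]
grip_width: 23.9
```

>>> drive_tool(rows="0.003 0 0 0;0.006 0 0 0;0.008 0 0 0;0.009 0 0 0;0.009 0 0 0;0.009 0 0 0")

```text
clock: 17.2
eef_pos: [571.2, 66.6, 168.6]
ee_rot: [0.516, 0.484, 0.515, -0.484]
ft_force: [-3.0, 0.2, 8.3]
grip_width: 23.8
```

>>> drive_tool(rows="0.001 0 0 0;0.002 0 0 0;0.003 0 0 0;0.004 0 0 0;0.004 0 0 0;0.004 0 0 0")

```text
clock: 17.7
eef_pos: [571.1, 66.5, 168.1]
ee_rot: [0.516, 0.484, 0.515, -0.484]
ft_force: [-9.6, -2.6, 23.1]
grip_width: 23.9
```

```bash
python3 -c "
from h import *
s,R=info();print(s['torque'].round(2))
im=r.get_image('wrist');cv2.imwrite('pics/w11.png',im)
im=r.get_image('scene');crop(im,190,130,140,110,5,'pics/s11.png')
info()"
```

```text
t 17.7 pos [571.1  66.5 168.1] F [-9.6 -2.6 23.1] w 23.9
[[0.0009, 0.9981, 0.0621], [-0.0011, 0.0621, -0.9981], [-1.0, 0.0008, 0.0012]]
[-0.49  1.88 -0.02]
t 17.8 pos [571.1  66.5 168.1] F [-9.1 -2.5 23.8] w 23.7
[[0.0009, 0.9981, 0.0623], [-0.0011, 0.0623, -0.9981], [-1.0, 0.0008, 0.0012]]
```

View pics/w11.png

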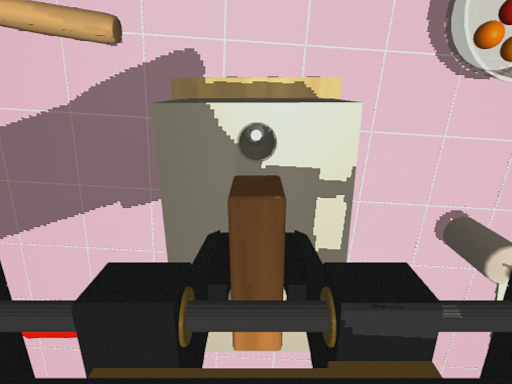

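View pics/s11.png

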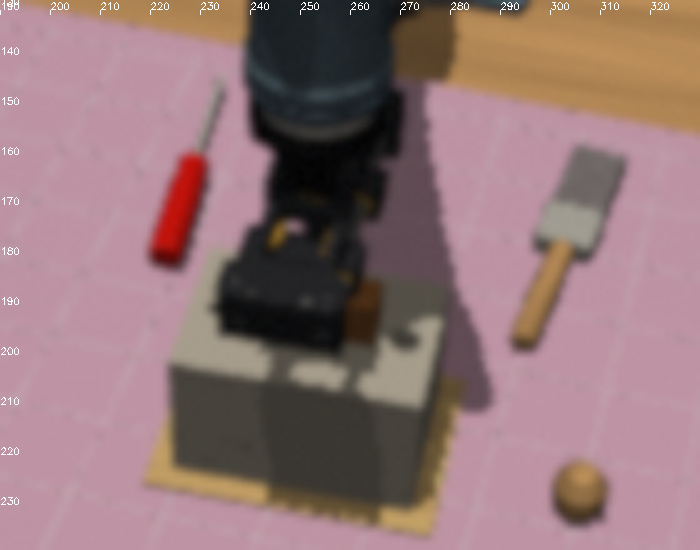

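>>> drive_tool(rows="0.001 -0.0005 0 0;0.001 -0.0005 0 0;0.001 -0.0005 0 0;0.001 -0.0005 0 0;0.001 -0.0005 0 0;0.001 -0.0005 0 0")

```text
clock: 18.3
eef_pos: [571.0, 66.6, 168.1]
ee_rot: [0.516, 0.484, 0.515, -0.484]
ft_force: [-10.7, -2.9, 27.2]
grip_width: 23.6
```

The force rose 4 N with no further travel (z stayed at 168.1), so the faces are hard together and the grip holds. Handing in.

```bash
python3 -c "
from h import *
info();print(r.finish_job())"
```

```text
t 18.3 pos [571.   66.6 168.1] F [-10.7  -2.9  27.2] w 23.6
[[0.0014, 0.9981, 0.0623], [-0.0013, 0.0623, -0.9981], [-1.0, 0.0013, 0.0013]]
the job is handed in; nothing more can be done
None
```

The job is done and handed in at 18.3 s: the pear stands in the bottom half's pocket, released, and the top half is on the dowels, big hole on big dowel. The arm still holds it pressed shut.

- **Pear:** it met the pocket floor with about 7 N. After I let go, the wrist picture showed it upright in the pocket.
- **Fit:** before the last descent I could see the big dowel through the big hole, with an even gap all round. I could not see the small dowel in its hole.
- **Shut:** the tool stopped at z = 168.1 mm, against the 168.3 mm I had worked out for the faces meeting. Pressing harder raised the force from 23 to 27 N up with no further travel, and the last scene picture shows no visible seam. The opening stayed at 23.6 to 24 mm throughout, so the grip is not slipping.
- **Left over:** a sideways force of about 11 N remains at the wrist. A shift of about 0.25 mm meant to ease it did not reduce it.
- **Other things:** I touched nothing else on the bench, and what was in view in the last pictures stood where it was.

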